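Mark the softest spring mount for the excavated bottle

ROBOT

A 7-joint arm with a two-finger parallel gripper is mounted at the origin on the work surface. World frame = base frame: x ahead of the robot, y to its left, z up, the work surface at z = 0. Lengths are in m, angles in rad, forces in N, time in s.
With the tool pointing down it reaches from about 0.4 to 0.85 m from the base axis. Payload 10.4 kg.
Tool frame: the origin (TCP) lies midway between the tips of the shut fingers; the grasp point (between the pads) lies 19 mm behind it (grasp_offset is the distance from the TCP to the grasp point, in m); z points along the fingers, y is the direction in which the jaws open and shut (so a half turn about z gives the same grasp; the last joint's range is limited). The gripper opens to 85 mm and grips with 20 to 120 N. Pads are 22 mm wide; open, the fingers measure 114 mm over their backs; the gripper's body (76 mm by 85 mm) begins 54 mm behind the grasp point. The pads swing forward as they close: fully open they stand 13 mm farther back than shut.
Start: joints at [-1.239, 0.332, -0.065, 1.46, 0.022, 1.35, -0.088], TCP at [0.217, 0.586, 0.231] pointing down, gripper open.
Joint ranges: [-2.6, 2.6], [-0.5, 2.12], [-1.47, 1.34], [0.16, 2.42], [-1.27, 4.41], [0.06, 2.06], [-2.6, 2.6]. Speed limits (rad/s): [2.22, 2.22, 2.79, 2.79, 3.14, 3.14, 3.14].

INTERFACE

Orientations are given as a rotation vector (axis times angle).
In Python, from plant import * gives the robot as it stands.
- The arm moves only by the shell command python3 -m creep 'ROWS' [FORCE]. ROWS is JSON, a list of rows, each an object of numbers: "x", "y", "z": the shift along the tool's x, y, z in cm; "rx", "ry", "rz": the turn, a rotation vector about the tool's x, y, z in degrees; "fingers": the opening in per cent of the stroke, from 0 (shut) to 100 (fully open). In form: [{"x": .., "y": .., "z": .., "rx": .., "ry": .., "rz": .., "fingers": ..}, ...]. A call has 1 to 8 rows; each row is the pose to reach, as a shift and turn from the pose measured when the call began, along the tool's axes at that moment; what a row does not reach only later rows make up. A row lasts 1/10 s, in which the tool goes at most 50 mm and 8.59 degrees, less where a joint would pass 70% of its speed; a pose out of reach is approached as far as the arm can. A call with a gripper value outside its range is refused whole. The fingers move at their own pace and stop on an object; FORCE is the grip in N (left out, the last holds). Time passes only in rows, so rows that repeat a pose let the fingers close. It gives the time, the measured TCP pose, the force and the opening at its end, in the units of the state.
- get_obs(): the state, without advancing time (a new reading comes with each control period).
- read_camera(name): name is "scene" or "top" or "wrist"; returns the picture (420x560x3 uint8, red, green, blue); there is no depth.
- camera_params(name): a dict with "fx", "fy", "cx", "cy" (pixels), "camera_from_world" (4x4, takes a point from world to camera coordinates). Camera axes: x right, y down, z forward; pixel columns grow to the right and rows downward; lengths in m; the calibration is good to about 2 mm. The wrist camera is an equidistant fisheye: a pixel r from the principal point sees the ray r / f radians off the axis. A picture is of the moment at which its call begins: read the wrist's pose just before it. camera_params takes no time and is no camera call; for the wrist camera it gives the pose at the moment of the call.
- sign_off(): hands the job in, once; it reports no verdict.
The state is a dict: "t": time; "qpos": joint angles; "joint_vel": joint speeds; "joint_torque": joint torques, N m; "eef_pos": TCP position; "ee_rot": TCP orientation; "force": force on the tool from outside, world axes, zero at the start; "moment": the same for the moment, N m; "grip_width": opening from 0.0 (shut) to 1.0 (fully open).
Only numpy, scipy, OpenCV 4.12 (cv2) and the standard library are available. Lean on these libraries where they do the work, as an engineer would, in place of code of your own. Each camera call takes 0.05 s, during which the arm holds its last target.

TASK

The fragile excavated bottle is to rest on the softest of the three spring mounts. Going from the robot's left to its right, press each black pad about a centimetre down with the fingertips and let it up again, to feel which spring gives most easily; then push the red tag of the softest mount all the way down and leave the other two tags up. Only press: do not lift or shift the mounts, the tubes or the pen.

Things in the scene. Friction and masses are not known exactly. Their poses are not given: they have to be found in the camera images.
- mount_a: one of three look-alike spring mounts (only the springs differ, at random by place), in a row 160 to 260 mm apart in y; left = world +y. Loose 0.9 kg base plate 130 x 80 x 12 mm; on it a white cup (60 mm wide, 50 high) under the pad, a white block (20 x 26, 40 high) under the tag. Origin: centre of underside; x from pad to tag: pad axis x = -28 mm, tag axis x = +44, y = 0; z up
- pad_a_top (a point): centre of the top face of mount_a's black pad, a round disc 52 mm across and 10 mm thick; 85 mm above the table when up, moves down with the pad
- pad_a (a joint): how far mount_a's pad is pressed down (m): 0 up, 0.020 at its stop; a spring returns it. Every spring has about 1 N of preload; the rates lie between 200 and 1000 N/m, each at least 1.7 times the next softer
- tag_a_top (a point): centre of the top face of mount_a's red tag, a block 26 x 34 x 10 mm (its x, y, z); 75 mm above the table when up, 51 mm when the right tag is fully down
- tag_a (a joint): how far mount_a's tag is pushed down (m): 0 up (start). The softest mount's tag goes 0.024 down to its stop, the other two mounts' tags stop short at 0.016. About 4 N of friction, no spring: it stays where it is left
- mount_b: one of three look-alike spring mounts (only the springs differ, at random by place), in a row 160 to 260 mm apart in y; left = world +y. Loose 0.9 kg base plate 130 x 80 x 12 mm; on it a white cup (60 mm wide, 50 high) under the pad, a white block (20 x 26, 40 high) under the tag. Origin: centre of underside; x from pad to tag: pad axis x = -28 mm, tag axis x = +44, y = 0; z up
- pad_b_top (a point): centre of the top face of mount_b's black pad, a round disc 52 mm across and 10 mm thick; 85 mm above the table when up, moves down with the pad
- pad_b (a joint): how far mount_b's pad is pressed down (m): 0 up, 0.020 at its stop; a spring returns it. Every spring has about 1 N of preload; the rates lie between 200 and 1000 N/m, each at least 1.7 times the next softer
- tag_b_top (a point): centre of the top face of mount_b's red tag, a block 26 x 34 x 10 mm (its x, y, z); 75 mm above the table when up, 51 mm when the right tag is fully down
- tag_b (a joint): how far mount_b's tag is pushed down (m): 0 up (start). The softest mount's tag goes 0.024 down to its stop, the other two mounts' tags stop short at 0.016. About 4 N of friction, no spring: it stays where it is left
- mount_c: one of three look-alike spring mounts (only the springs differ, at random by place), in a row 160 to 260 mm apart in y; left = world +y. Loose 0.9 kg base plate 130 x 80 x 12 mm; on it a white cup (60 mm wide, 50 high) under the pad, a white block (20 x 26, 40 high) under the tag. Origin: centre of underside; x from pad to tag: pad axis x = -28 mm, tag axis x = +44, y = 0; z up
- pad_c_top (a point): centre of the top face of mount_c's black pad, a round disc 52 mm across and 10 mm thick; 85 mm above the table when up, moves down with the pad
- pad_c (a joint): how far mount_c's pad is pressed down (m): 0 up, 0.020 at its stop; a spring returns it. Every spring has about 1 N of preload; the rates lie between 200 and 1000 N/m, each at least 1.7 times the next softer
- tag_c_top (a point): centre of the top face of mount_c's red tag, a block 26 x 34 x 10 mm (its x, y, z); 75 mm above the table when up, 51 mm when the right tag is fully down
- tag_c (a joint): how far mount_c's tag is pushed down (m): 0 up (start). The softest mount's tag goes 0.024 down to its stop, the other two mounts' tags stop short at 0.016. About 4 N of friction, no spring: it stays where it is left
- tube_1: bystander: loose clear sample tube with a red cap, standing; 32 mm across the cap, 85 mm high, 50 g; origin: centre of the underside
- tube_2: bystander: loose clear sample tube with a red cap, standing; 32 mm across the cap, 85 mm high, 50 g; origin: centre of the underside
- marker: bystander: loose black marker pen lying on the table, 136 mm long (its x), 14 mm thick; origin: under its middle
Mind the look-alikes: they are no part of the job. Leave any pink look-alike of the mount_a alone.

How it is judged:
By the outcome, as a careful person would: the job done as asked, in the order asked, and still so for the second after the job is handed in, with the robot touching nothing.
It also fails if it takes over 54 s, if anything falls off the work surface, if the arm or the gripper's body presses on something with over 40 N, if the wrist force passes 120 N, or if a joint passes its speed limit or range.

## Working session

There is one attempt and no reset: what is moved stays moved. The work goes in short steps, Python scripts to look and compute and a shell command to move; the robot and the scene stay as the last step left them, time stands still between calls to the robot, and variables do not carry over. Pictures are saved under pics/ and viewed, and the job is handed in when it is done.

```bash
ls; mkdir -p pics; python3 - <<'E'
from plant import *
import cv2
print(get_obs())
for n in ("scene","top"):
    im=read_camera(n); cv2.imwrite(f"pics/{n}0.png",im[:,:,::-1]); p=camera_params(n); print(n,p)
E
```

```text
pics
{'t': 0.0, 'qpos': array([-1.23858549,  0.3329162 , -0.06467836,  1.46093681,  0.02160482,
        1.34987289, -0.0885354 ]), 'joint_vel': array([ 0.00052516,  0.00024789,  0.00012186,  0.00245662,  0.00013792,
       -0.00091207, -0.00100703]), 'joint_torque': array([-4.53235943e-04, -6.25465465e+01,  4.84872074e-02, -3.91591930e+01,
        1.61531934e-02,  1.00628956e-02,  9.50155027e-05]), 'eef_pos': array([0.21702414, 0.58572092, 0.23049033]), 'ee_rot': array([-5.54437485e-01, -3.09209933e+00,  2.24088076e-03]), 'force': array([ 0.26711559, -0.00543307, -0.51711711]), 'moment': array([ 0.01868676,  0.02377253, -0.08394399]), 'grip_width': 1.0025008183280426}
scene {'fx': 440.1597314150383, 'fy': 440.1597314150383, 'cx': 278.90182767627203, 'cy': 203.39560585361127, 'camera_from_world': array([[-0.84774713,  0.53002513, -0.01995405,  0.50215853],
       [ 0.37393128,  0.57055585, -0.73119178, -0.12245721],
       [-0.37616512, -0.62732718, -0.68188006,  1.15632255],
       [ 0.        ,  0.        ,  0.        ,  1.        ]])}
top {'fx': 509.58891377425107, 'fy': 509.58891377425107, 'cx': 276.6188444284691, 'cy': 212.91115686974013, 'camera_from_world': array([[ 0.00557722, -0.99977772, -0.02033217, -0.05020638],
       [-0.98621039, -0.00213616, -0.16548266,  0.55716842],
       [ 0.16540245,  0.02097473, -0.98600309,  1.16529564],
       [ 0.        ,  0.        ,  0.        ,  1.        ]])}
```

View pics/scene0.png

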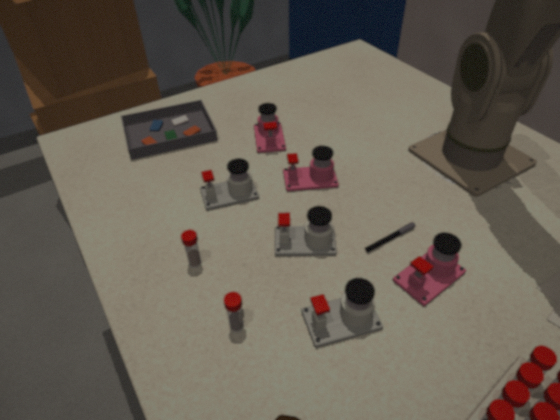

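View pics/top0.png

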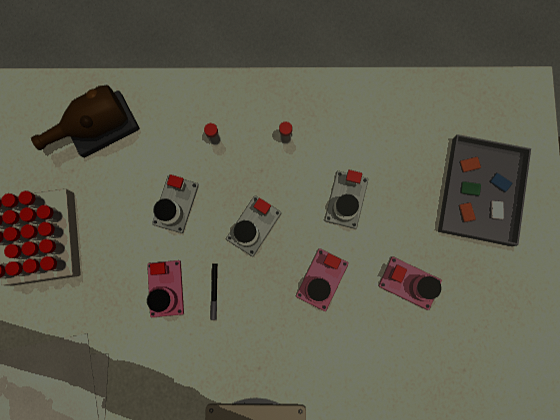

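Scene: three grey mounts (pads at about (238,167), (319,216), (359,292)) among pink look-alikes, two tubes and a pen. Top: grey mount pads at about (167,210), (244,231), (347,206) with tags (175,183), (262,206), (354,177). The look-alikes to avoid are the pink mounts at (160,299), (318,289), (428,288), plus the red tube caps at (211,130) and (286,129) and the red-capped rack.

```bash
cat > h.py <<'E'
import cv2, numpy as np
from plant import *
def ray(n,u,v,z,p=None):
    p=p or camera_params(n); T=p["camera_from_world"]; R=T[:3,:3]; o=-R.T@T[:3,3]
    d=R.T@np.array([(u-p["cx"])/p["fx"],(v-p["cy"])/p["fy"],1]); return o+d*(z-o[2])/d[2]
def proj(n,X):
    p=camera_params(n); c=p["camera_from_world"]@np.append(X,1); return p["fx"]*c[0]/c[2]+p["cx"],p["fy"]*c[1]/c[2]+p["cy"]
E
python3 - <<'E'
from h import *
S={"top":([(167,210),(244,231),(347,206)],[(175,183),(262,206),(354,177)]),
"scene":([(359,292),(319,216),(238,167)],[(320,304),(284,219),(208,176)])}
for n in S:
    im=cv2.imread(f"pics/{n}0.png"); hsv=cv2.cvtColor(im,cv2.COLOR_BGR2HSV)
    red=((hsv[...,1]>190)&(hsv[...,2]>120)&((hsv[...,0]<6)|(hsv[...,0]>172))).astype(np.uint8)
    blk=(hsv[...,2]<42).astype(np.uint8)
    for mask,pts,z in((blk,S[n][0],.085),(red,S[n][1],.075)):
        k,l,st,c=cv2.connectedComponentsWithStats(mask)
        for u,v in pts:
            i=l[v,u]; print(n,z,(u,v),i,st[i],c[i].round(1),ray(n,*c[i],z).round(4))
b=cv2.imread("pics/top0.png")[150:270,130:390]; cv2.imwrite("pics/crop.png",cv2.resize(b,None,fx=3,fy=3,interpolation=cv2.INTER_CUBIC))
E
```

```text
top 0.085 (167, 210) 33 [154 199  22  22 390] [164.5 209.5] [0.5582 0.2104 0.085 ]
top 0.085 (244, 231) 60 [234 221  22  22 389] [244.4 231.2] [0.5083 0.0246 0.085 ]
top 0.085 (347, 206) 30 [336 194  23  22 386] [346.9 204.9] [ 0.5699 -0.2103  0.085 ]
top 0.075 (175, 183) 0 [     0      0    560    420 235152] [279.5 209.5] [ 0.5605 -0.0554  0.075 ]
top 0.075 (262, 206) 0 [     0      0    560    420 235152] [279.5 209.5] [ 0.5605 -0.0554  0.075 ]
top 0.075 (354, 177) 0 [     0      0    560    420 235152] [279.5 209.5] [ 0.5605 -0.0554  0.075 ]
scene 0.085 (359, 292) 365 [346 279  28  26 570] [359.2 291.5] [0.5644 0.2167 0.085 ]
scene 0.085 (319, 216) 362 [308 207  23  19 348] [319.1 216.1] [0.5145 0.0313 0.085 ]
scene 0.085 (238, 167) 361 [228 160  20  15 228] [237.7 166.6] [ 0.5757 -0.2015  0.085 ]
scene 0.075 (320, 304) 8 [312 296  17  16 179] [319.5 303.3] [0.6308 0.1942 0.075 ]
scene 0.075 (284, 219) 4 [279 214  10   9  88] [283.6 218. ] [ 0.5719 -0.0117  0.075 ]
scene 0.075 (208, 176) 3 [203 171   9   8  54] [207.  174.6] [ 0.643  -0.2258  0.075 ]
```

View pics/crop.png

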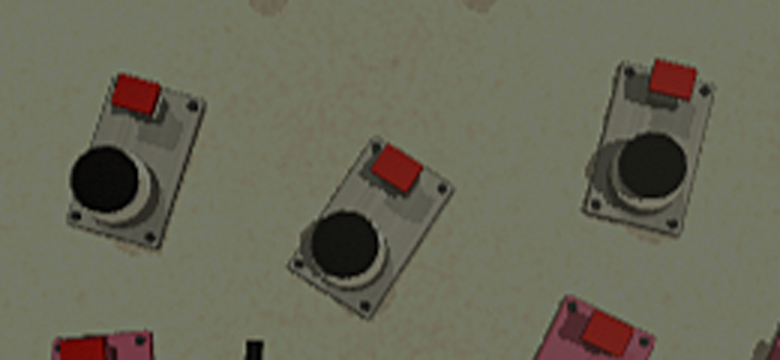

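The crop shows grey base plates under pads at (105,180), (345,245), (652,165), so the grey three are the wanted mounts. Next I measure the tags and the tool shift to the left mount.

```bash
cat >> h.py <<'E'
from scipy.spatial.transform import Rotation as Ro
PAD=np.array([[.559,.212],[.509,.026],[.571,-.208]])
def go(x,y,z):
    o=get_obs(); R=Ro.from_rotvec(o["ee_rot"]).as_matrix()
    print("shift cm",(R.T@(np.array([x,y,z])-o["eef_pos"])*100).round(2),"yaw of tool y",np.degrees(np.arctan2(R[1,1],R[0,1])).round(1),"tool z",R[:,2].round(4),"F",o["force"].round(2),"pos",o["eef_pos"].round(4),"t",o["t"],"g",round(o["grip_width"],2))
E
python3 - <<'E'
from h import *
im=cv2.imread("pics/top0.png"); hsv=cv2.cvtColor(im,cv2.COLOR_BGR2HSV)
print(hsv[183,176],hsv[206,262],hsv[177,354])
red=((hsv[...,1]>170)&(hsv[...,2]>70)&((hsv[...,0]<8)|(hsv[...,0]>170))).astype(np.uint8)
k,l,st,c=cv2.connectedComponentsWithStats(red)
for (u,v),pd in zip([(175,183),(262,206),(354,177)],PAD):
    i=l[v,u]; X=ray("top",*c[i],.075); d=X[:2]-pd; print(i,st[i],c[i].round(1),X.round(4),"dist",np.linalg.norm(d).round(4),"yaw",np.degrees(np.arctan2(d[1],d[0])).round(1))
go(*PAD[0],.23); go(*PAD[0],.12)
E
```

```text
[  1 227 111] [  2 208 115] [  2 202 115]
8 [167 175  16  13 139] [174.6 181.1] [0.6279 0.1919 0.075 ] dist 0.0718 yaw -16.3
11 [254 198  17  16 149] [261.8 205.7] [ 0.5694 -0.0141  0.075 ] dist 0.0725 yaw -33.5
7 [346 170  16  13 143] [353.8 176.3] [ 0.6398 -0.2288  0.075 ] dist 0.0718 yaw -16.8
shift cm [-45.05 -23.17   0.09] yaw of tool y 69.7 tool z [-4.0e-04 -1.2e-03 -1.0e+00] F [ 0.1  -0.04  0.43] pos [0.217  0.5858 0.2306] t 0.1 g 1.0
shift cm [-45.05 -23.15  11.09] yaw of tool y 69.7 tool z [-4.0e-04 -1.2e-03 -1.0e+00] F [ 0.1  -0.04  0.43] pos [0.217  0.5858 0.2306] t 0.1 g 1.0
```

```bash
python3 -m creep '[{"x":-4,"y":-2,"z":0,"fingers":0},{"x":-8,"y":-4,"z":0,"fingers":0},{"x":-12,"y":-6,"z":0,"fingers":0},{"x":-16,"y":-8,"z":0,"fingers":0},{"x":-20,"y":-10.3,"z":0,"fingers":0},{"x":-24,"y":-12.3,"z":0,"fingers":0},{"x":-28,"y":-14.4,"z":0,"fingers":0},{"x":-32,"y":-16.5,"z":0,"fingers":0}]' 20
python3 -m creep '[{"x":-4,"y":-2,"z":0,"fingers":0},{"x":-8,"y":-4,"z":0,"fingers":0},{"x":-10,"y":-5,"z":0,"fingers":0}]'; python3 -c "
from h import *
go(*PAD[0],.11)"
```

```text
shift cm [-45.05 -23.15  12.09] yaw of tool y 69.7 tool z [-4.0e-04 -1.2e-03 -1.0e+00] F [ 0.1  -0.04  0.43] pos [0.217  0.5858 0.2306] t 0.1 g 1.0validation failed for argument at $[0]...
validation failed for argument at $[0]...
```

```bash
python3 -m creep '[{"x":-4,"y":-2,"z":0,"rx":0,"ry":0,"rz":0,"fingers":0},{"x":-8,"y":-4,"z":0,"rx":0,"ry":0,"rz":0,"fingers":0}]' 20;  python3 -c "
from h import *
go(*PAD[0],.11)"
```

```text
t: 0.3
eef_pos: [0.2776, 0.52, 0.2298]
ee_rot: [-0.55, -3.092, 0.004]
force: [1.0, -1.1, -0.8]
grip_width: 0.691
shift cm [-37.03 -19.19  12.02] yaw of tool y 69.8 tool z [-0.0011 -0.0022 -1.    ] F [ 0.97 -1.14 -0.79] pos [0.2776 0.52   0.2298] t 0.3 g 0.69
```

```bash
python3 -m creep '[{"x":-4,"y":-2.1,"z":0,"rx":0,"ry":0,"rz":0,"fingers":0},{"x":-8,"y":-4.1,"z":0,"rx":0,"ry":0,"rz":0,"fingers":0},{"x":-12,"y":-6.2,"z":0,"rx":0,"ry":0,"rz":0,"fingers":0},{"x":-16,"y":-8.3,"z":0,"rx":0,"ry":0,"rz":0,"fingers":0},{"x":-20,"y":-10.4,"z":0,"rx":0,"ry":0,"rz":0,"fingers":0},{"x":-24,"y":-12.4,"z":0,"rx":0,"ry":0,"rz":0,"fingers":0},{"x":-28,"y":-14.5,"z":0,"rx":0,"ry":0,"rz":0,"fingers":0},{"x":-32,"y":-16.6,"z":0,"rx":0,"ry":0,"rz":0,"fingers":0}]';  python3 -c "
from h import *
go(*PAD[0],.11)"
```

```text
t: 1.1
eef_pos: [0.5217, 0.2523, 0.2299]
ee_rot: [-0.549, -3.092, 0.004]
force: [-0.1, 0.3, 0.2]
grip_width: -0.002
shift cm [-4.9  -2.46 11.99] yaw of tool y 69.9 tool z [-0.0015 -0.0024 -1.    ] F [-0.12  0.27  0.16] pos [0.5217 0.2523 0.2299] t 1.1 g -0.0
```

```bash
python3 -m creep '[{"x":-3,"y":-1.5,"z":3,"rx":0,"ry":0,"rz":0,"fingers":0},{"x":-4.9,"y":-2.5,"z":6,"rx":0,"ry":0,"rz":0,"fingers":0},{"x":-4.9,"y":-2.5,"z":9,"rx":0,"ry":0,"rz":0,"fingers":0},{"x":-4.9,"y":-2.5,"z":11,"rx":0,"ry":0,"rz":0,"fingers":0},{"x":-4.9,"y":-2.5,"z":12,"rx":0,"ry":0,"rz":0,"fingers":0},{"x":-4.9,"y":-2.5,"z":12,"rx":0,"ry":0,"rz":0,"fingers":0}]';  python3 -c "
from h import *
go(*PAD[0],.085)
cv2.imwrite('pics/w1.png',read_camera('wrist')[:,:,::-1])
cv2.imwrite('pics/s1.png',read_camera('scene')[:,:,::-1])
go(*PAD[0],.075)"
```

```text
t: 1.7
eef_pos: [0.558, 0.2114, 0.1086]
ee_rot: [-0.549, -3.09, 0.007]
force: [0.4, -0.2, -0.2]
grip_width: 0.0
shift cm [-0.08  0.1   2.36] yaw of tool y 69.9 tool z [-0.0038 -0.0036 -1.    ] F [ 0.38 -0.22 -0.24] pos [0.558  0.2114 0.1086] t 1.7 g 0.0
shift cm [0.03 0.   3.59] yaw of tool y 69.9 tool z [-5.0e-04 -1.9e-03 -1.0e+00] F [-0.35  0.12  1.18] pos [0.5593 0.212  0.1109] t 1.8 g -0.0
```

View pics/w1.png

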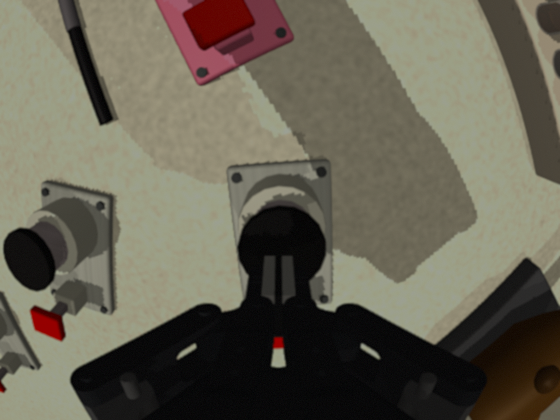

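View pics/s1.png

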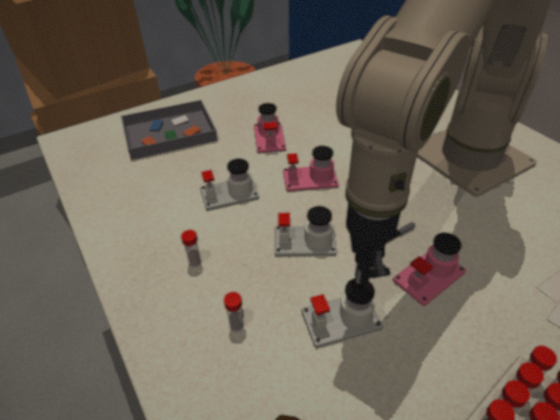

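Wrist view: fingertips over the left grey mount's pad (282,240); scene view agrees at (359,291). Pressing.

```bash
python3 -m creep '[{"x":0,"y":0,"z":1.2,"rx":0,"ry":0,"rz":0,"fingers":0},{"x":0,"y":0,"z":2,"rx":0,"ry":0,"rz":0,"fingers":0},{"x":0,"y":0,"z":2.4,"rx":0,"ry":0,"rz":0,"fingers":0},{"x":0,"y":0,"z":2.4,"rx":0,"ry":0,"rz":0,"fingers":0}]'; python3 -m creep '[{"x":0,"y":0,"z":0.3,"rx":0,"ry":0,"rz":0,"fingers":0},{"x":0,"y":0,"z":0.5,"rx":0,"ry":0,"rz":0,"fingers":0},{"x":0,"y":0,"z":0.5,"rx":0,"ry":0,"rz":0,"fingers":0},{"x":0,"y":0,"z":0.5,"rx":0,"ry":0,"rz":0,"fingers":0}]'; python3 -c "
from h import *
go(*PAD[0],.075)"
```

```text
t: 2.2
eef_pos: [0.5588, 0.2117, 0.0861]
ee_rot: [-0.549, -3.092, 0.004]
force: [-0.6, 0.2, 0.1]
grip_width: -0.003
t: 2.6
eef_pos: [0.559, 0.2118, 0.0814]
ee_rot: [-0.549, -3.093, 0.004]
force: [0.5, 0.6, 1.4]
grip_width: -0.004
shift cm [0.01 0.02 0.64] yaw of tool y 69.9 tool z [-0.0011 -0.0023 -1.    ] F [0.54 0.65 1.41] pos [0.559  0.2118 0.0814] t 2.6 g -0.0
```

```bash
python3 -m creep '[{"x":0,"y":0,"z":0.4,"rx":0,"ry":0,"rz":0,"fingers":0},{"x":0,"y":0,"z":0.65,"rx":0,"ry":0,"rz":0,"fingers":0},{"x":0,"y":0,"z":0.65,"rx":0,"ry":0,"rz":0,"fingers":0},{"x":0,"y":0,"z":0.65,"rx":0,"ry":0,"rz":0,"fingers":0}]'; for i in 1 2 3 4; do python3 -m creep '[{"x":0,"y":0,"z":0,"rx":0,"ry":0,"rz":0,"fingers":0}]' | grep -E 'force|eef'; done
```

```text
t: 3.0
eef_pos: [0.5592, 0.2119, 0.075]
ee_rot: [-0.549, -3.093, 0.004]
force: [1.1, 0.5, 3.5]
grip_width: 0.004
eef_pos: [0.5592, 0.2119, 0.0751]
force: [0.3, -0.9, 3.2]
eef_pos: [0.5592, 0.2119, 0.0752]
force: [-0.0, 0.2, 3.5]
eef_pos: [0.5592, 0.2119, 0.0752]
force: [0.8, -0.2, 3.1]
eef_pos: [0.5592, 0.2119, 0.0753]
force: [1.0, -0.4, 3.3]
```

Left: about 3.3 N at 9.8 mm. Release and go to the middle one.

```bash
python3 -m creep '[{"x":0,"y":0,"z":-0.6,"rx":0,"ry":0,"rz":0,"fingers":0},{"x":0,"y":0,"z":-1.5,"rx":0,"ry":0,"rz":0,"fingers":0},{"x":0,"y":0,"z":-3.5,"rx":0,"ry":0,"rz":0,"fingers":0},{"x":0,"y":0,"z":-4.7,"rx":0,"ry":0,"rz":0,"fingers":0},{"x":0,"y":0,"z":-4.7,"rx":0,"ry":0,"rz":0,"fingers":0}]'; python3 -c "
from h import *
go(*PAD[1],.12)"
```

```text
t: 3.9
eef_pos: [0.5602, 0.2124, 0.1244]
ee_rot: [0.549, 3.091, -0.0]
force: [0.5, -0.4, 0.5]
grip_width: 0.002
shift cm [ -1.61 -19.26   0.44] yaw of tool y 69.9 tool z [ 1.9e-03 -6.0e-04 -1.0e+00] F [ 0.46 -0.43  0.48] pos [0.5602 0.2124 0.1244] t 3.9 g 0.0
```

```bash
python3 -m creep '[{"x":-0.3,"y":-3.5,"z":0,"rx":0,"ry":0,"rz":0,"fingers":0},{"x":-0.6,"y":-7.5,"z":0,"rx":0,"ry":0,"rz":0,"fingers":0},{"x":-1,"y":-11.5,"z":0,"rx":0,"ry":0,"rz":0,"fingers":0},{"x":-1.3,"y":-15.5,"z":0,"rx":0,"ry":0,"rz":0,"fingers":0},{"x":-1.5,"y":-18,"z":0,"rx":0,"ry":0,"rz":0,"fingers":0},{"x":-1.6,"y":-19.3,"z":0.2,"rx":0,"ry":0,"rz":0,"fingers":0},{"x":-1.6,"y":-19.3,"z":0.4,"rx":0,"ry":0,"rz":0,"fingers":0},{"x":-1.6,"y":-19.3,"z":0.4,"rx":0,"ry":0,"rz":0,"fingers":0}]'; python3 -c "
from h import *
go(*PAD[1],.087)
im=read_camera('wrist');cv2.imwrite('pics/w2.png',im[:,:,::-1])"
```

```text
t: 4.7
eef_pos: [0.5088, 0.027, 0.1199]
ee_rot: [0.547, 3.092, -0.0]
force: [0.6, 0.0, 0.8]
grip_width: -0.001
shift cm [-0.05 -0.09  3.29] yaw of tool y 69.9 tool z [ 1.4e-03 -3.0e-04 -1.0e+00] F [0.61 0.01 0.76] pos [0.5088 0.027  0.1199] t 4.7 g -0.0
```

View pics/w2.png

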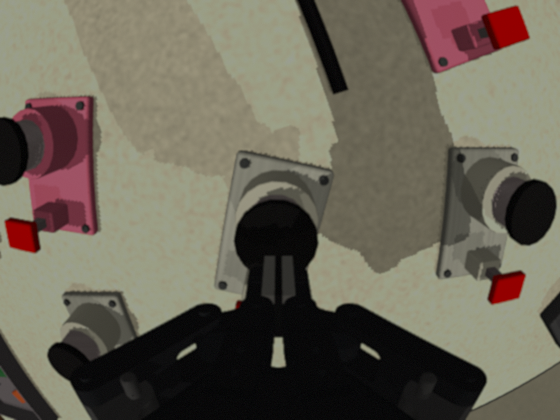

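Wrist view: fingertips over the middle pad (276,237), left mount unmoved at right (530,212).

```bash
python3 -m creep '[{"x":0,"y":-0.1,"z":1.5,"rx":0,"ry":0,"rz":0,"fingers":0},{"x":0,"y":-0.1,"z":2.8,"rx":0,"ry":0,"rz":0,"fingers":0},{"x":0,"y":-0.1,"z":3.3,"rx":0,"ry":0,"rz":0,"fingers":0},{"x":0,"y":-0.1,"z":3.6,"rx":0,"ry":0,"rz":0,"fingers":0},{"x":0,"y":-0.1,"z":4,"rx":0,"ry":0,"rz":0,"fingers":0},{"x":0,"y":-0.1,"z":4.3,"rx":0,"ry":0,"rz":0,"fingers":0},{"x":0,"y":-0.1,"z":4.5,"rx":0,"ry":0,"rz":0,"fingers":0},{"x":0,"y":-0.1,"z":4.5,"rx":0,"ry":0,"rz":0,"fingers":0}]';  for i in 1 2 3 4; do python3 -m creep '[{"x":0,"y":0,"z":0,"rx":0,"ry":0,"rz":0,"fingers":0}]' | grep -E 'force|eef'; done
```

```text
t: 5.55
eef_pos: [0.5089, 0.0268, 0.0752]
ee_rot: [0.545, 3.092, 0.001]
force: [-3.1, 2.4, 5.7]
grip_width: 0.001
eef_pos: [0.5089, 0.0268, 0.0756]
force: [-3.4, 0.7, 5.2]
eef_pos: [0.5088, 0.0269, 0.0759]
force: [-2.7, 0.5, 5.7]
eef_pos: [0.5088, 0.0269, 0.0762]
force: [-2.4, 0.0, 4.9]
eef_pos: [0.5088, 0.0269, 0.0766]
force: [-3.7, 1.2, 4.3]
```

Middle: about 5.5 N at 9.6 mm, stiffer. Release and on to the right one.

```bash
python3 -m creep '[{"x":0,"y":0,"z":-0.6,"rx":0,"ry":0,"rz":0,"fingers":0},{"x":0,"y":0,"z":-1.5,"rx":0,"ry":0,"rz":0,"fingers":0},{"x":0,"y":0,"z":-3.5,"rx":0,"ry":0,"rz":0,"fingers":0},{"x":0,"y":0,"z":-4.5,"rx":0,"ry":0,"rz":0,"fingers":0},{"x":0,"y":0,"z":-4.5,"rx":0,"ry":0,"rz":0,"fingers":0}]'; python3 -c "
from h import *
go(*PAD[2],.12)"
```

```text
t: 6.45
eef_pos: [0.5099, 0.0268, 0.1233]
ee_rot: [0.546, 3.089, 0.004]
force: [-0.3, -0.2, 0.7]
grip_width: -0.003
shift cm [-13.78 -19.97   0.32] yaw of tool y 70.0 tool z [ 0.0052  0.0017 -1.    ] F [-0.27 -0.18  0.71] pos [0.5099 0.0268 0.1233] t 6.45 g -0.0
```

```bash
python3 -m creep '[{"x":-2.3,"y":-3.3,"z":0,"rx":0,"ry":0,"rz":0,"fingers":0},{"x":-4.8,"y":-7,"z":0,"rx":0,"ry":0,"rz":0,"fingers":0},{"x":-7.4,"y":-10.7,"z":0,"rx":0,"ry":0,"rz":0,"fingers":0},{"x":-10,"y":-14.5,"z":0,"rx":0,"ry":0,"rz":0,"fingers":0},{"x":-12.5,"y":-18,"z":0.1,"rx":0,"ry":0,"rz":0,"fingers":0},{"x":-13.6,"y":-19.8,"z":0.3,"rx":0,"ry":0,"rz":0,"fingers":0},{"x":-13.8,"y":-20,"z":0.3,"rx":0,"ry":0,"rz":0,"fingers":0},{"x":-13.8,"y":-20,"z":0.3,"rx":0,"ry":0,"rz":0,"fingers":0}]'; python3 -c "
from h import *
go(*PAD[2],.075)
im=read_camera('wrist');cv2.imwrite('pics/w3.png',im[:,:,::-1])"
```

```text
t: 7.25
eef_pos: [0.5706, -0.2085, 0.1193]
ee_rot: [0.547, 3.09, 0.004]
force: [-0.8, 0.8, 0.2]
grip_width: 0.0
shift cm [-0.01  0.05  4.43] yaw of tool y 69.9 tool z [ 0.0039  0.0018 -1.    ] F [-0.77  0.78  0.25] pos [ 0.5706 -0.2085  0.1193] t 7.25 g 0.0
```

View pics/w3.png

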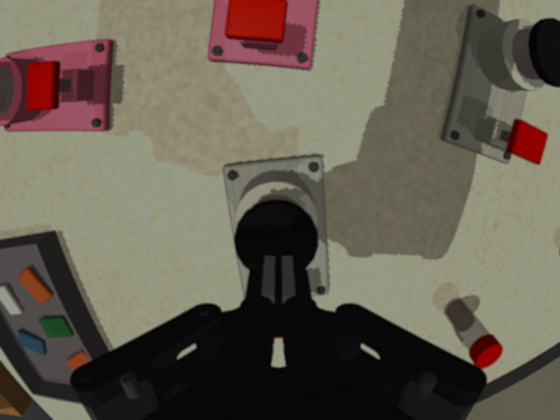

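Wrist view: fingertips over the right grey pad (276,237), the tag hidden below the fingers.

```bash
python3 -m creep '[{"x":0,"y":0,"z":1.5,"rx":0,"ry":0,"rz":0,"fingers":0},{"x":0,"y":0,"z":2.8,"rx":0,"ry":0,"rz":0,"fingers":0},{"x":0,"y":0,"z":3.3,"rx":0,"ry":0,"rz":0,"fingers":0},{"x":0,"y":0,"z":3.6,"rx":0,"ry":0,"rz":0,"fingers":0},{"x":0,"y":0,"z":4,"rx":0,"ry":0,"rz":0,"fingers":0},{"x":0,"y":0,"z":4.3,"rx":0,"ry":0,"rz":0,"fingers":0},{"x":0,"y":0,"z":4.4,"rx":0,"ry":0,"rz":0,"fingers":0},{"x":0,"y":0,"z":4.4,"rx":0,"ry":0,"rz":0,"fingers":0}]';  for i in 1 2 3; do python3 -m creep '[{"x":0,"y":0,"z":0.05,"rx":0,"ry":0,"rz":0,"fingers":0}]' | grep -E 'force|eef'; done
```

```text
t: 8.1
eef_pos: [0.5711, -0.2068, 0.0762]
ee_rot: [0.544, 3.09, 0.006]
force: [-5.8, 3.5, 9.1]
grip_width: -0.002
eef_pos: [0.5711, -0.2068, 0.0764]
force: [-4.3, 1.7, 7.8]
eef_pos: [0.5712, -0.2068, 0.0767]
force: [-3.2, 1.9, 8.4]
eef_pos: [0.5711, -0.2068, 0.077]
force: [-4.3, 2.8, 8.2]
```

Right: about 8.5 N at 8.5 mm, the stiffest; I'll press slightly deeper so it gets its full centimetre.

```bash
python3 -m creep '[{"x":0,"y":0,"z":0.25,"rx":0,"ry":0,"rz":0,"fingers":0},{"x":0,"y":0,"z":0.3,"rx":0,"ry":0,"rz":0,"fingers":0},{"x":0,"y":0,"z":0.3,"rx":0,"ry":0,"rz":0,"fingers":0}]'; python3 -m creep '[{"x":0,"y":0,"z":-0.6,"rx":0,"ry":0,"rz":0,"fingers":0},{"x":0,"y":0,"z":-1.5,"rx":0,"ry":0,"rz":0,"fingers":0},{"x":0,"y":0,"z":-3.5,"rx":0,"ry":0,"rz":0,"fingers":0},{"x":0,"y":0,"z":-5,"rx":0,"ry":0,"rz":0,"fingers":0},{"x":0,"y":0,"z":-5,"rx":0,"ry":0,"rz":0,"fingers":0}]'; python3 -c "
from h import *
go(.6285,.1925,.12)
im=read_camera('top');cv2.imwrite('pics/t2.png',im[:,:,::-1])"
```

```text
t: 8.7
eef_pos: [0.5712, -0.2068, 0.0749]
ee_rot: [0.545, 3.089, 0.009]
force: [-5.4, 2.3, 10.0]
grip_width: 0.001
t: 9.2
eef_pos: [0.5723, -0.2077, 0.1274]
ee_rot: [0.544, 3.085, 0.008]
force: [0.9, -0.2, 0.1]
grip_width: 0.004
shift cm [ 8.42 39.52  0.94] yaw of tool y 70.0 tool z [ 0.0098  0.0035 -0.9999] F [ 0.93 -0.19  0.12] pos [ 0.5723 -0.2077  0.1274] t 9.2 g 0.0
```

View pics/t2.png

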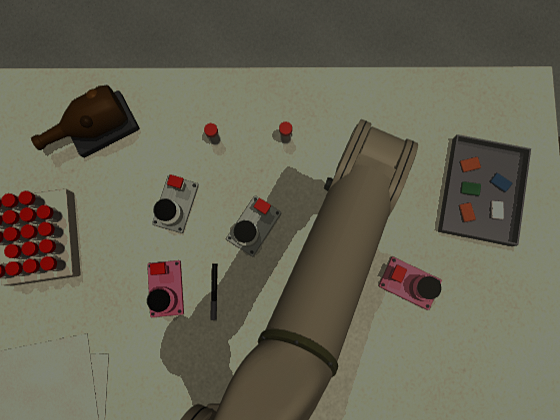

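Top view: left and middle mounts unmoved (pads at (167,210), (244,231)), all tags up. Softest is the left one (~235 N/m vs ~470 and ~900). Going to its tag.

```bash
python3 -m creep '[{"x":0.8,"y":3.8,"z":-0.5,"rx":0,"ry":0,"rz":-1,"fingers":0},{"x":1.7,"y":8,"z":-0.5,"rx":0,"ry":0,"rz":-2,"fingers":0},{"x":2.7,"y":12.5,"z":-0.5,"rx":0,"ry":0,"rz":-3,"fingers":0},{"x":3.6,"y":17,"z":-0.5,"rx":0,"ry":0,"rz":-4,"fingers":0},{"x":4.6,"y":21.5,"z":-0.5,"rx":0,"ry":0,"rz":-4,"fingers":0},{"x":5.5,"y":26,"z":-0.5,"rx":0,"ry":0,"rz":-4,"fingers":0},{"x":6.5,"y":30.5,"z":-0.5,"rx":0,"ry":0,"rz":-4,"fingers":0},{"x":7,"y":33,"z":-0.5,"rx":0,"ry":0,"rz":-4,"fingers":0}]'; python3 -c "
from h import *
go(.6285,.1925,.12)"
```

```text
t: 10.05
eef_pos: [0.618, 0.1318, 0.1315]
ee_rot: [0.43, 3.106, 0.01]
force: [-0.0, -0.0, -0.5]
grip_width: 0.004
shift cm [0.64 6.12 1.19] yaw of tool y 74.3 tool z [ 0.0066  0.0055 -1.    ] F [-0.05 -0.03 -0.5 ] pos [0.618  0.1318 0.1315] t 10.05 g 0.0
```

```bash
python3 -m creep '[{"x":0.3,"y":3,"z":0,"rx":0,"ry":0,"rz":0,"fingers":0},{"x":0.5,"y":5,"z":0.4,"rx":0,"ry":0,"rz":0,"fingers":0},{"x":0.6,"y":6.1,"z":1,"rx":0,"ry":0,"rz":0,"fingers":0},{"x":0.6,"y":6.1,"z":2.5,"rx":0,"ry":0,"rz":0,"fingers":0},{"x":0.6,"y":6.1,"z":3.5,"rx":0,"ry":0,"rz":0,"fingers":0},{"x":0.6,"y":6.1,"z":3.5,"rx":0,"ry":0,"rz":0,"fingers":0}]'; python3 -c "
from h import *
im=read_camera('wrist');cv2.imwrite('pics/w4.png',im[:,:,::-1])
im=read_camera('scene');cv2.imwrite('pics/s4.png',cv2.resize(im[200:380,240:460,::-1],None,fx=3,fy=3))
go(.6285,.1925,.051)"
```

```text
t: 10.65
eef_pos: [0.6279, 0.1897, 0.0943]
ee_rot: [0.434, 3.109, 0.005]
force: [-0.4, -0.4, -0.0]
grip_width: 0.004
shift cm [0.12 0.13 4.56] yaw of tool y 74.1 tool z [ 0.0061  0.0047 -1.    ] F [ 0.08 -0.15  0.19] pos [0.629  0.1907 0.0966] t 10.75 g -0.0
```

View pics/w4.png

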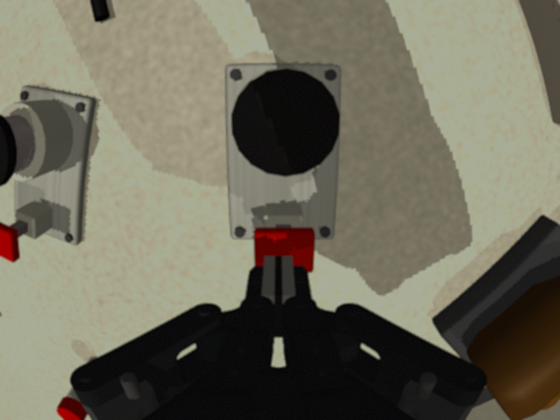

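View pics/s4.png

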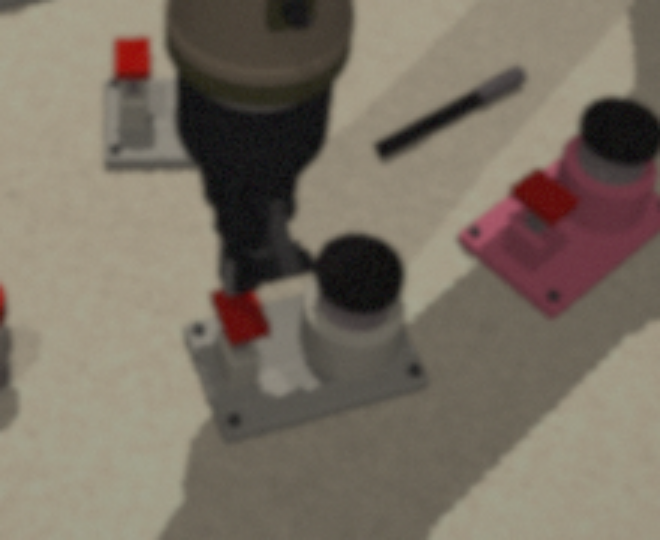

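Wrist view: fingertips above the left mount's red tag (285,250), about 1 mm off centre. Push down.

```bash
python3 -m creep '[{"x":0.1,"y":0.15,"z":1.2,"rx":0,"ry":0,"rz":0,"fingers":0},{"x":0.1,"y":0.15,"z":2,"rx":0,"ry":0,"rz":0,"fingers":0},{"x":0.1,"y":0.15,"z":2.5,"rx":0,"ry":0,"rz":0,"fingers":0},{"x":0.1,"y":0.15,"z":3,"rx":0,"ry":0,"rz":0,"fingers":0},{"x":0.1,"y":0.15,"z":3.4,"rx":0,"ry":0,"rz":0,"fingers":0},{"x":0.1,"y":0.15,"z":3.8,"rx":0,"ry":0,"rz":0,"fingers":0},{"x":0.1,"y":0.15,"z":4.2,"rx":0,"ry":0,"rz":0,"fingers":0},{"x":0.1,"y":0.15,"z":4.3,"rx":0,"ry":0,"rz":0,"fingers":0}]'; python3 -c "
from h import *
go(.6285,.1925,.051)"
```

```text
t: 11.55
eef_pos: [0.6287, 0.1924, 0.0531]
ee_rot: [0.433, 3.106, 0.008]
force: [-1.8, -2.1, 3.7]
grip_width: -0.0
shift cm [0.02 0.01 0.21] yaw of tool y 74.1 tool z [ 0.0059  0.0043 -1.    ] F [-1.78 -2.14  3.71] pos [0.6287 0.1924 0.0531] t 11.55 g -0.0
```

Past the 16 mm short stop (depth ~22 mm) at only 3.7 N, so it is the right tag; on to the stop.

```bash
python3 -m creep '[{"x":0,"y":0,"z":0.15,"rx":0,"ry":0,"rz":0,"fingers":0},{"x":0,"y":0,"z":0.3,"rx":0,"ry":0,"rz":0,"fingers":0},{"x":0,"y":0,"z":0.4,"rx":0,"ry":0,"rz":0,"fingers":0},{"x":0,"y":0,"z":0.4,"rx":0,"ry":0,"rz":0,"fingers":0}]'
```

```text
t: 11.95
eef_pos: [0.629, 0.1925, 0.0511]
ee_rot: [0.433, 3.106, 0.009]
force: [-8.6, -4.3, 18.3]
grip_width: 0.002
```

The stop is felt (18 N at 51.1 mm). Lift clear and check.

```bash
python3 -m creep '[{"x":0,"y":0,"z":-0.3,"rx":0,"ry":0,"rz":0,"fingers":0},{"x":0,"y":0,"z":-1.5,"rx":0,"ry":0,"rz":0,"fingers":0},{"x":0,"y":0,"z":-4,"rx":0,"ry":0,"rz":0,"fingers":0},{"x":0,"y":0,"z":-8,"rx":0,"ry":0,"rz":0,"fingers":0},{"x":0,"y":0,"z":-12,"rx":0,"ry":0,"rz":0,"fingers":0},{"x":0,"y":0,"z":-15,"rx":0,"ry":0,"rz":0,"fingers":0}]'
python3 -m creep '[{"x":2,"y":-3,"z":0,"rx":0,"ry":0,"rz":0,"fingers":0},{"x":5,"y":-6,"z":0,"rx":0,"ry":0,"rz":0,"fingers":0},{"x":8,"y":-9,"z":0,"rx":0,"ry":0,"rz":0,"fingers":0},{"x":11,"y":-12,"z":0,"rx":0,"ry":0,"rz":0,"fingers":0},{"x":13,"y":-14,"z":0,"rx":0,"ry":0,"rz":0,"fingers":0},{"x":13,"y":-14,"z":0,"rx":0,"ry":0,"rz":0,"fingers":0}]'
python3 - <<'E'
from h import *
im=read_camera('top')[:,:,::-1]; cv2.imwrite('pics/t5.png',im)
s=read_camera('scene')[:,:,::-1]; cv2.imwrite('pics/s5.png',s)
hsv=cv2.cvtColor(np.ascontiguousarray(im),cv2.COLOR_BGR2HSV)
a=cv2.imread("pics/top0.png")
blk=(hsv[...,2]<42).astype(np.uint8); red=((hsv[...,1]>170)&(hsv[...,2]>70)&((hsv[...,0]<8)|(hsv[...,0]>170))).astype(np.uint8)
for m,pts,zs in((blk,[(167,210),(244,231),(347,206)],[.085]*3),(red,[(175,181),(262,206),(354,177)],[.051,.075,.075])):
    k,l,st,c=cv2.connectedComponentsWithStats(m)
    for (u,v),z in zip(pts,zs):
        i=l[v,u]; print(i,st[i][2:],c[i].round(1),ray('top',*c[i],z).round(4))
E
```

```text
t: 12.55
eef_pos: [0.6286, 0.1921, 0.2044]
ee_rot: [0.432, 3.103, 0.012]
force: [0.7, 0.3, -0.0]
grip_width: 0.005
t: 13.15
eef_pos: [0.4632, 0.0914, 0.203]
ee_rot: [0.435, 3.103, 0.014]
force: [0.9, -0.3, 0.3]
grip_width: -0.003
0 [   560    420 225110] [282.5 210.2] [ 0.5572 -0.0625  0.085 ]
58 [ 22  22 388] [244.4 231.2] [0.5082 0.0247 0.085 ]
30 [ 23  22 383] [346.9 204.9] [ 0.5699 -0.2104  0.085 ]
6 [15 11 97] [175.5 181.9] [0.6315 0.1952 0.051 ]
9 [ 17  16 150] [261.8 205.8] [ 0.5692 -0.0141  0.075 ]
5 [ 16  13 144] [353.7 176.3] [ 0.6397 -0.2287  0.075 ]
```

View pics/t5.png

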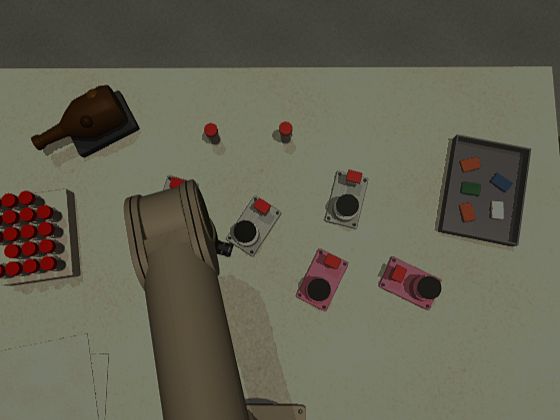

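View pics/s5.png

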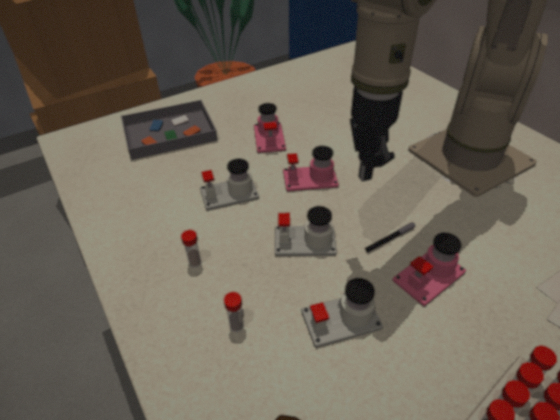

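Scene view: left tag now low at (319,312), the other two up, and everything else in its place. A quick numeric check on the scene image:

```bash
python3 - <<'E'
from h import *
for f in("scene0","s5"):
    im=cv2.imread(f"pics/{f}.png"); hsv=cv2.cvtColor(im,cv2.COLOR_BGR2HSV)
    red=((hsv[...,1]>190)&(hsv[...,2]>120)&((hsv[...,0]<6)|(hsv[...,0]>172))).astype(np.uint8); blk=(hsv[...,2]<42).astype(np.uint8)
    for m,pts in((red,[(320,304) if f=="scene0" else (319,312),(284,219),(208,176),(232,299),(189,237)]),(blk,[(359,292),(319,216),(238,167)])):
        k,l,st,c=cv2.connectedComponentsWithStats(m); print(f,[tuple(c[l[v,u]].round(1)) for u,v in pts])
for z in(.075,.059,.051): print(z,np.round(proj("scene",(.630,.193,z)),1))
E
```

```text
scene0 [(np.float64(319.5), np.float64(303.3)), (np.float64(283.6), np.float64(218.0)), (np.float64(207.0), np.float64(174.6)), (np.float64(232.1), np.float64(299.0)), (np.float64(188.2), np.float64(235.1))]
scene0 [(np.float64(359.2), np.float64(291.5)), (np.float64(319.1), np.float64(216.1)), (np.float64(237.7), np.float64(166.6))]
s5 [(np.float64(319.0), np.float64(311.6)), (np.float64(283.6), np.float64(218.5)), (np.float64(207.1), np.float64(174.9)), (np.float64(232.2), np.float64(299.2)), (np.float64(188.4), np.float64(235.4))]
s5 [(np.float64(359.5), np.float64(291.2)), (np.float64(319.1), np.float64(216.1)), (np.float64(237.6), np.float64(166.6))]
0.075 [319.5 302.6]
0.059 [319.1 308. ]
0.051 [318.9 310.6]
```

The tag moved 8.3 px, against 8.0 px expected for 24 mm (5.4 px for 16 mm), so it is fully down. Nothing else moved.

```bash
python3 -c "
from plant import *
print(sign_off())"
```

```text
the job is handed in; nothing more can be done
None
```

The left mount is the softest, so I pushed its red tag fully down, left the other two tags up, and handed the job in at about 13 s.

I pressed the three grey pads about 1 cm each, left to right, letting each one up again. The rates subtract the roughly 1 N of preload:

| Mount | Force at depth | Approximate rate |
|---|---|---|
| Left | 3.3 N at 9.8 mm | 235 N/m |
| Middle | 5.5 N at 9.6 mm | 470 N/m |
| Right | 10 N at 10 mm | 900 N/m |

- **Tag stop:** The left tag went past the 16 mm short stop at only about 4 N. It met its hard stop at 51.1 mm tool height, with 18 N.
- **Last pictures:** In the scene picture the left tag sits 8.3 px lower; about 8 px was expected for 24 mm. The three pads, the other two tags and both tube caps are within half a pixel of where they started, and the pen looks unmoved by eye.
- **Check that failed:** In the last top picture the arm hid the left pad and part of its tag, so those two rest on the scene picture alone.
- **Side force:** The fingertips also pushed sideways while pressing, about 3 to 6 N on the middle and right pads and up to 10 N on the tag. The pictures show no shift from it.

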